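# Tap on the push lights around the model

## Task

Light the bear figure for drawing: with the fingertips, press the large round push light, then the small round one, then the oblong one, each lightly and straight down until its white top has gone down into its base and stays there. Leave the square light off. Do not pick up or shove the lights, and leave the figures and everything else on the table where they are.

Things in the scene. Friction and masses are not known exactly. Their poses are not given: they have to be found in the camera images.
- light_large: large round push light, the biggest: grey base 116 mm across, 16 mm thick, standing loose and flat on the table. Origin: centre of its underside, z up
- top_large (a point): centre of the top face of the round white dome 94 mm across of the large light; 42 mm above the table while off; goes down with it. The whole dome is the push button; its top is flat around this point
- dome_large (a joint): how far the switch under the white top is pressed down, m: 0 off, 0.010 its stop, on beyond 0.006. It stays where it is left. The white top is sprung on it (3 N per mm, 5 mm at most): pushed slowly it first gives 1.5 mm, then sinks against a steady 4 N or so; at the stop it gives 3.5 mm more, up to 15 N, then is hard. Let go, the top rises 1.5 mm, the switch stays
- light_small: small round push light: grey base 72 mm across, 16 mm thick, standing loose and flat on the table. Origin: centre of its underside, z up
- top_small (a point): centre of the top face of the round white dome 54 mm across of the small light; 37 mm above the table while off; goes down with it. The whole dome is the push button; its top is flat around this point
- dome_small (a joint): how far the switch under the white top is pressed down, m: 0 off, 0.010 its stop, on beyond 0.006. It stays where it is left. The white top is sprung on it (3 N per mm, 5 mm at most): pushed slowly it first gives 1.5 mm, then sinks against a steady 4 N or so; at the stop it gives 3.5 mm more, up to 15 N, then is hard. Let go, the top rises 1.5 mm, the switch stays
- light_oblong: oblong push light: grey base 56 mm (its x) by 134 mm (its y), 16 mm thick, standing loose and flat on the table. Origin: centre of its underside, z up
- top_oblong (a point): centre of the top face of the oblong white diffuser 38 by 112 mm of the oblong light; 39 mm above the table while off; goes down with it. The whole diffuser is the push button; its top is flat around this point
- dome_oblong (a joint): how far the switch under the white top is pressed down, m: 0 off, 0.010 its stop, on beyond 0.006. It stays where it is left. The white top is sprung on it (3 N per mm, 5 mm at most): pushed slowly it first gives 1.5 mm, then sinks against a steady 4 N or so; at the stop it gives 3.5 mm more, up to 15 N, then is hard. Let go, the top rises 1.5 mm, the switch stays
- light_square: square push light, not to be switched on: grey base 84 by 84 mm, 16 mm thick, standing loose and flat on the table. Origin: centre of its underside, z up
- top_square (a point): centre of the top face of the square white diffuser 62 by 62 mm of the square light; 39 mm above the table while off; goes down with it. The whole diffuser is the push button; its top is flat around this point
- dome_square (a joint): how far the switch under the white top is pressed down, m: 0 off, 0.010 its stop, on beyond 0.006. It stays where it is left. The white top is sprung on it (3 N per mm, 5 mm at most): pushed slowly it first gives 1.5 mm, then sinks against a steady 4 N or so; at the stop it gives 3.5 mm more, up to 15 N, then is hard. Let go, the top rises 1.5 mm, the switch stays
- bear: dark bear figure seated on a 70 mm square wooden base, about 100 mm tall, loose on the wheel. Origin: centre of its underside
- squirrel: dark red wax squirrel, 60 mm tall on a 44 mm round foot, loose. Origin: centre of its underside
- paintbrush: paintbrush with wooden handle, 150 mm long, lying loose
- jar: small closed jar with a lid, 42 mm across, 45 mm tall, loose. Origin: centre of its underside
- tube: metal paint tube with black cap, 88 mm long, 16 mm high, lying loose
- screwdriver: screwdriver with black handle, 190 mm long, lying loose
- offcut: dark wooden offcut, 90 by 50 by 30 mm, lying loose. Origin: centre of its underside
- wheel: fixed dark steel modelling turntable, 130 mm across, 36 mm high, with the bear on it. Origin: centre of its underside
Not all that is in view belongs to the job. Leave any purple or yellow look-alike of the light_large alone.

How it is judged:
On the way, in this order (a step that is already met when the one before it is completed fails the run):
1. the large round light has been pressed on (value of joint dome_large above 0.006 m), for 0.1 s.
2. the small round light has been pressed on (value of joint dome_small above 0.006 m), for 0.1 s.
3. the oblong light has been pressed on (value of joint dome_oblong above 0.006 m), for 0.1 s.
At the end, for the whole second after the job is handed in: the large round, small round and oblong lights' switches are each pressed down more than 6 mm of their 10 mm of switch travel, the square one less than 3 mm; every light lies flat within 20 mm of where it started and the bear stands upright (value of joint each of dome_large, dome_small, dome_oblong above 0.006 m and value of joint dome_square below 0.003 m and distance of each of light_large, light_small, light_oblong, light_square from where it was at the start of the episode below 0.02 m and angle between each of light_large, light_small, light_oblong, light_square, bear's own z axis and vertical below 0.1 rad); the robot touches nothing.
It fails at once if a light is lifted more than 12 mm or shifted more than 20 mm (height (world z) of any of light_large, light_small, light_oblong, light_square above 0.012 m or distance of any of light_large, light_small, light_oblong, light_square from where it was at the start of the episode above 0.02 m).
It fails at once if the square light is pressed more than 3 mm (value of joint dome_square above 0.003 m).
It fails at once if a light is pushed with more than 20 N (contact force between any of the fingers, the arm and light_large above 20 N or contact force between any of the fingers, the arm and light_small above 20 N or contact force between any of the fingers, the arm and light_oblong above 20 N or contact force between any of the fingers, the arm and light_square above 20 N).
It fails at once if a figure or another bystander is moved more than 20 mm (distance of any of bear, squirrel, paintbrush, jar, tube, screwdriver, offcut from where it was at the start of the episode above 0.02 m).
It fails at once if a figure is tipped (angle between any of bear, squirrel's own z axis and vertical above 0.3 rad).
It also fails if it takes over 51 s, if anything falls off the work surface, if the arm or the gripper's body presses on something with over 40 N, if the wrist force passes 120 N, or if a joint passes its speed limit or range.

## Robot

A 6-joint arm with a two-finger parallel gripper is mounted at the origin on the work surface. World frame = base frame: x ahead of the robot, y to its left, z up, the work surface at z = 0. Lengths are in m, angles in rad, forces in N, time in s.
With the tool pointing down it reaches from about 0.2 to 0.875 m from the base axis. Payload 3.4 kg.
Tool frame: the origin (TCP) lies midway between the tips of the shut fingers; the grasp point (between the pads) lies 19 mm behind it (r.grasp_offset is the distance from the TCP to the grasp point, in m); z points along the fingers, y is the line along which they close (so a half turn about z gives the same grasp; the last joint's range is limited). The gripper opens to 94 mm and grips with 3 to 60 N. Pads are 16 mm wide; open, the fingers measure 119 mm over their backs; the gripper's body (75 mm by 177 mm) begins 78 mm behind the grasp point.
Start: joints at [-1.273, 0.276, 1.505, -0, 1.361, -0.121], TCP at [0.234, -0.525, 0.205] pointing down, gripper open.
Joint ranges: [-2.89, 2.89], [-0.75, 2.08], [0.22, 2.7], [-1.18, 4.32], [0.11, 2.71], [-2.7, 2.7]. Speed limits (rad/s): [2.57, 2.57, 3.14, 3.14, 3.14, 3.14].

## Interface

Orientations are given as a rotation vector (axis times angle).
In Python, from rig import r gives the robot as it stands. The module is installed in compiled form; this text tells all that it offers.
- The arm moves only by the tool jog_arm, never from a script. Its arguments are lists of equal length, an entry for each row: "offset": the shift along the tool's x, y, z in units of 0.25 m (1.0 is 0.25 m), a list of three; "dr": the turn, a rotation vector about the tool's x, y, z in units of 2 rad (1.0 is 2 rad), a list of three; "claw": the gripper command: -1 is shut, 1 is fully open, values between are in proportion. A call has exactly 10 rows; each row is the pose to reach, as a shift and turn from the pose commanded when the call began, along the tool's axes at that moment; what a row does not reach only later rows make up. A row lasts 1/8 s, in which the tool goes at most 62.5 mm and 10.7 degrees, less where a joint would pass 70% of its speed; a pose out of reach is approached as far as the arm can. A call with a number of a shift or a turn outside -1 to 1 is refused whole. A call with a gripper value outside its range is refused whole. The fingers move at their own pace and stop on an object; "squeeze" is the grip in N (left out, the last holds). Time passes only in rows, so rows that repeat a pose let the fingers close, or fill a call up. It gives the time, the measured TCP pose, the force, the opening and the grip force at its end, in the units of the state.
- r.sense(): the state, without advancing time (a new reading comes with each control period).
- r.get_image(name): name is "scene" or "side" or "wrist"; returns a dict with "pixels" (384x512x3 uint8, red, green, blue), "range_z" (384x512 float32, m along the optical axis (not along the pixel's ray), 0 where there is no reading), "mtx" (3x3 intrinsics, pixels), "position" and "orientation" of the camera in the world; the wrist camera has in their place "tool_from_camera" (4x4, takes a point from camera to tool coordinates, whose origin is the TCP and whose axes are the flange's). Camera axes: x right, y down, z forward; pixel columns grow to the right and rows downward; lengths in m; the calibration is good to about 2 mm. A picture is of the moment at which its call begins: read the wrist's pose just before it.
- r.sign_off(): hands the job in; it is judged then, once.
The state is a dict: "time": time; "q": joint angles; "qvel": joint speeds; "joint_torque": joint torques, N m; "tcp_pos": TCP position; "eef_rot": TCP orientation; "force": force on the tool from outside, world axes, zero at the start; "wrist_torque": the same for the moment, N m; "width": opening from 0.0 (shut) to 1.0 (fully open); "finger_force": force on a finger pad.
Only numpy, scipy, OpenCV 4.12 (cv2) and the standard library are available. Lean on these libraries where they do the work, as an engineer would, in place of code of your own. Each camera call takes 0.05 s, during which the arm holds its last target. There are 200 camera calls.

## Working session

There is one attempt and no reset: what is moved stays moved. The work goes in short steps, Python scripts to look and compute and a tool call to move; the robot and the scene stay as the last step left them, time stands still between calls to the robot, and variables do not carry over. Pictures are saved under pics/ and viewed, at most 10 in all, crops included, and the job is handed in when it is done.

Besides the shell and the picture viewer there is one more tool, called after ">>>" by a JSON object that holds its "op" and its "data", one argument or row to a line. jog_arm: Moves the arm, as the interface text tells. Its arguments: {"type":"object","properties":{"offset":{"type":"array","items":{"type":"array","items":{"type":"number","minimum":-1,"maximum":1}}},"dr":{"type":"array","items":{"type":"array","items":{"type":"number","minimum":-1,"maximum":1}}},"claw":{"type":"array","items":{"type":"number"}},"squeeze":{"type":"number"}},"required":["offset","dr","claw"]}

```bash
mkdir -p pics; cat > h.py <<'E'
import numpy as np, cv2
from scipy.spatial.transform import Rotation as R
from rig import r
def rot(o):
    o=np.asarray(o,float)
    if o.shape==(3,3): return o
    return R.from_rotvec(o).as_matrix() if o.size==3 else R.from_quat(o).as_matrix()
def cloud(im):
    K=im['mtx'];z=im['range_z'];v,u=np.mgrid[:384,:512]
    p=np.stack([(u-K[0,2])/K[0,0]*z,(v-K[1,2])/K[1,1]*z,z],-1)
    return p@rot(im['orientation']).T+np.asarray(im['position'])
E
python3 - <<'E'
from h import *
s=r.sense();print({k:np.round(v,3) for k,v in s.items()})
for n in('scene','side'):
    im=r.get_image(n);np.save(n,im,allow_pickle=True)
    cv2.imwrite(f'pics/{n}.png',cv2.resize(im['pixels'][...,::-1],(768,576)))
    print(n,im['position'],im['orientation'],(im['range_z']>0).mean())
E
```

```text
{'time': np.float64(0.0), 'q': array([-1.273,  0.277,  1.506, -0.   ,  1.361, -0.121]), 'qvel': array([ 0.001, -0.   , -0.001,  0.001,  0.001,  0.001]), 'joint_torque': array([ 1.0000e-03, -4.0458e+01, -2.3723e+01,  7.0000e-02,  3.4000e-02,
       -0.0000e+00]), 'tcp_pos': array([ 0.234, -0.525,  0.205]), 'eef_rot': array([-3.071, -0.653,  0.   ]), 'force': array([-0.972,  0.014, -0.17 ]), 'wrist_torque': array([-0.021, -0.008,  0.003]), 'finger_force': np.float64(0.0), 'width': np.float64(1.001)}
scene [1.29359789 0.10880039 1.1525429 ] [-1.73336202 -1.9850872   0.6614211 ] 0.9957427978515625
side [-0.06742761  0.8832683   0.82758321] [-0.69852039  2.51216136 -1.2478396 ] 0.9959513346354166
```

View pics/scene.png

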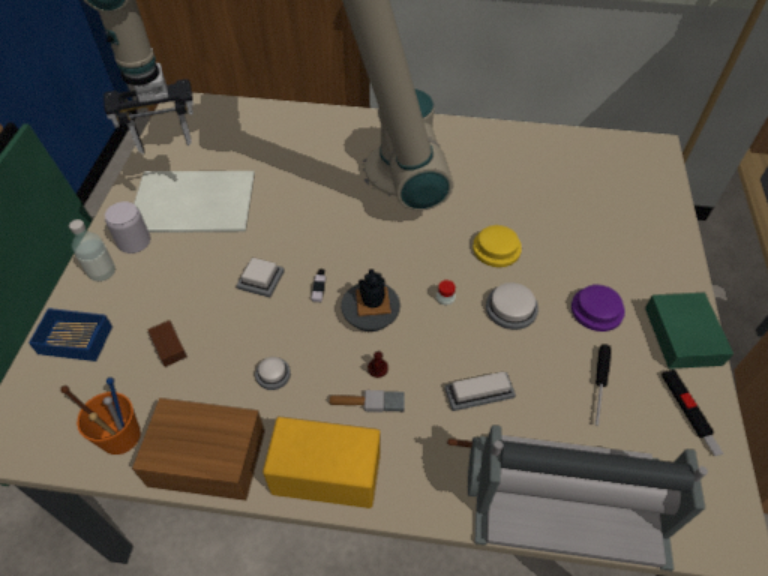

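View pics/side.png

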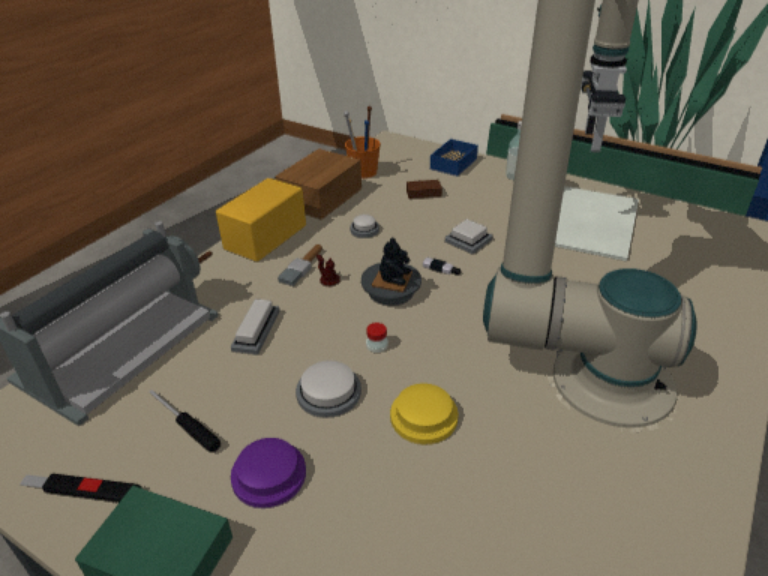

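In the scene picture (768x576 view) the candidates for the large light are white (513,303), yellow (497,244) and purple (598,306). The description calls for the white one with a grey base. The small light is at (271,371), the oblong at (480,389), the square at (260,273, to be left alone) and the bear on its wheel at (372,295).

```bash
python3 - <<'E'
from h import *
seeds={'scene':{'large':(342,201,.042),'small':(181,246,.037),'oblong':(320,259,.039),'square':(174,181,.039)},
'side':{'large':(219,254,.042),'small':(243,149,.037),'oblong':(170,215,.039),'square':(312,155,.039)}}
for n in seeds:
    im=np.load(n+'.npy',allow_pickle=True).item();P=cloud(im)
    hsv=cv2.cvtColor(im['pixels'],cv2.COLOR_RGB2HSV)
    print(n,'table z',np.round(np.median(P[190:210,150:360,2]),4))
    for k,(u,v,h) in seeds[n].items():
        # flat top: points near the known top height, near the seed
        c=P[v,u]
        m=(np.abs(P[...,2]-h)<.006)&(np.hypot(*(P[...,:2]-c[:2]).transpose(2,0,1))<.075)
        m&=(hsv[...,1]<60)
        _,l=cv2.connectedComponents(m.astype(np.uint8));m=l==l[v,u]
        q=P[m];rc=cv2.minAreaRect((q[:,:2]*1000).astype(np.float32))
        print(k,hsv[v,u],'seed',c.round(3),'n',m.sum(),'mean',q.mean(0).round(4),'rect',np.round(rc[0],1),np.round(rc[1],1),round(rc[2],1),'zmed top',np.percentile(q[:,2],[50,90]).round(4))
# heights map of obstacles
im=np.load('scene.npy',allow_pickle=True).item();P=cloud(im)
for nm,(u,v) in dict(bear=(372,275),squirrel=(378,355),jar=(446,287),woodbox=(200,430),yellowbox=(325,440),wheel=(345,305),press=(490,440)).items():
    print(nm,P[int(v/1.5),int(u/1.5)].round(3))
big=im['pixels'][150:280,150:380,::-1]
cv2.imwrite('pics/crop.png',cv2.resize(big,None,fx=3.4,fy=3.4,interpolation=cv2.INTER_CUBIC))
E
```

```text
scene table z 0.003
large [ 15  22 161] seed [0.44  0.285 0.042] n 463 mean [0.4309 0.2866 0.0405] rect [428.1 286.6] [92.5 88. ] 1.9 zmed top [0.0404 0.0437]
small [ 14  23 167] seed [ 0.674 -0.197  0.037] n 197 mean [ 0.6691 -0.1983  0.0361] rect [ 668.7 -198.6] [51.6 49.8] 6.7 zmed top [0.0362 0.0394]
oblong [ 16  21 161] seed [0.661 0.223 0.035] n 428 mean [0.6527 0.2245 0.0385] rect [651.2 225. ] [ 39.7 111.1] 21.5 zmed top [0.0386 0.0415]
square [ 13  21 170] seed [ 0.429 -0.281  0.037] n 266 mean [ 0.4277 -0.2855  0.0393] rect [ 425.1 -286.5] [62.3 66.9] 79.0 zmed top [0.0394 0.0421]
side table z -0.0012
large [ 16  17 164] seed [0.417 0.297 0.041] n 572 mean [0.4236 0.2924 0.039 ] rect [426.8 290.7] [86.1 85.2] 71.2 zmed top [0.039  0.0413]
small [ 21  15 168] seed [ 0.652 -0.179  0.032] n 68 mean [ 0.6645 -0.1921  0.0337] rect [ 664.5 -192.1] [42.6 48. ] 4.4 zmed top [0.0332 0.0358]
oblong [ 15  16 162] seed [0.634 0.24  0.036] n 316 mean [0.646  0.2322 0.0364] rect [646.9 229.7] [ 37.9 113.9] 20.7 zmed top [0.0362 0.0385]
square [ 17  14 161] seed [ 0.418 -0.268  0.033] n 167 mean [ 0.4217 -0.2808  0.0363] rect [ 422.8 -282.5] [66.4 61.8] 76.0 zmed top [0.0363 0.0384]
bear [ 0.478 -0.019  0.131]
squirrel [0.617 0.013 0.049]
jar [0.426 0.136 0.051]
woodbox [ 0.843 -0.281  0.09 ]
yellowbox [ 0.842 -0.051  0.112]
wheel [ 0.493 -0.077  0.035]
press [0.819 0.231 0.146]
```

View pics/crop.png

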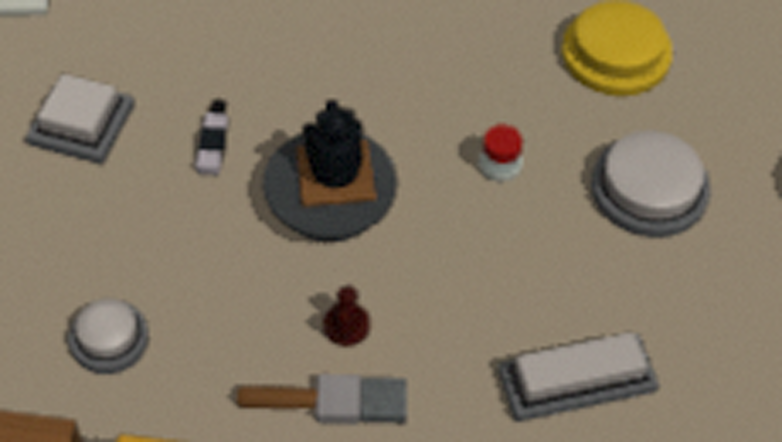

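The white light with the grey base at (655,175) in the crop is the large one, and all measured sizes match the description. Next I raise the arm, shut the fingers and travel over.

>>> {"op": "jog_arm", "data": {
  "offset": [
    [0, 0, -0.1],
    [0, 0, -0.2],
    [0.1, -0.13, -0.2],
    [0.25, -0.32, -0.2],
    [0.4, -0.52, -0.2],
    [0.55, -0.7, -0.2],
    [0.7, -0.9, -0.2],
    [0.7, -0.9, -0.2],
    [0.7, -0.9, -0.2],
    [0.7, -0.9, -0.2]
  ],
  "dr": [
    [0, 0, 0],
    [0, 0, 0],
    [0, 0, 0],
    [0, 0, 0],
    [0, 0, 0],
    [0, 0, 0],
    [0, 0, 0],
    [0, 0, 0],
    [0, 0, 0],
    [0, 0, 0]
  ],
  "claw": [-1, -1, -1, -1, -1, -1, -1, -1, -1, -1]
}}

```text
time: 1.35
tcp_pos: [0.3021, -0.2499, 0.2553]
eef_rot: [3.073, 0.651, -0.001]
force: [-0.2, 0.5, -0.5]
width: 0.007
finger_force: 0.0
```

>>> {"op": "jog_arm", "data": {
  "offset": [
    [0.1, -0.15, 0],
    [0.25, -0.32, 0],
    [0.4, -0.52, 0],
    [0.55, -0.7, 0],
    [0.7, -0.9, 0],
    [0.7, -0.9, 0],
    [0.7, -0.9, 0],
    [0.7, -0.9, 0],
    [0.7, -0.9, 0],
    [0.7, -0.9, 0]
  ],
  "dr": [
    [0, 0, 0],
    [0, 0, 0],
    [0, 0, 0],
    [0, 0, 0],
    [0, 0, 0],
    [0, 0, 0],
    [0, 0, 0],
    [0, 0, 0],
    [0, 0, 0],
    [0, 0, 0]
  ],
  "claw": [-1, -1, -1, -1, -1, -1, -1, -1, -1, -1]
}}

```text
time: 2.6
tcp_pos: [0.3706, 0.027, 0.2555]
eef_rot: [3.074, 0.649, 0.0]
force: [-0.0, -0.1, -0.3]
width: 0.003
finger_force: 0.0
```

>>> {"op": "jog_arm", "data": {
  "offset": [
    [0.15, -0.2, 0],
    [0.3, -0.4, 0],
    [0.45, -0.6, 0],
    [0.63, -0.86, 0],
    [0.63, -0.86, 0],
    [0.63, -0.86, 0.2],
    [0.63, -0.86, 0.4],
    [0.63, -0.86, 0.6],
    [0.63, -0.86, 0.6],
    [0.63, -0.86, 0.6]
  ],
  "dr": [
    [0, 0, 0],
    [0, 0, 0],
    [0, 0, 0],
    [0, 0, 0],
    [0, 0, 0],
    [0, 0, 0],
    [0, 0, 0],
    [0, 0, 0],
    [0, 0, 0],
    [0, 0, 0]
  ],
  "claw": [-1, -1, -1, -1, -1, -1, -1, -1, -1, -1]
}}

```text
time: 3.85
tcp_pos: [0.4285, 0.2884, 0.1071]
eef_rot: [-3.073, -0.651, -0.004]
force: [0.5, 0.2, 1.4]
width: 0.003
finger_force: 0.0
```

```bash
python3 - <<'E'
from h import *
s=r.sense();im=r.get_image('wrist');T=np.asarray(im['tool_from_camera'])
Rt=R.from_rotvec(s['eef_rot']).as_matrix()
im['orientation']=Rt@T[:3,:3];im['position']=Rt@T[:3,3]+s['tcp_pos']
P=cloud(im);print(s['tcp_pos'],s['force'])
for n in ['wrist','side']:
    if n=='side': im=r.get_image(n);P=cloud(im)
    hsv=cv2.cvtColor(im['pixels'],cv2.COLOR_RGB2HSV)
    m=(abs(P[...,2]-.042)<.006)&(hsv[...,1]<60)&(np.hypot(P[...,0]-.428,P[...,1]-.288)<.07)
    q=P[m];rc=cv2.minAreaRect((q[:,:2]*1000).astype(np.float32));print(n,m.sum(),rc,np.percentile(q[:,2],[10,50,90]))
    cv2.imwrite(f'pics/{n}2.png',im['pixels'][...,::-1])
E
```

```text
[0.42851466 0.28843488 0.10713287] [0.54727337 0.15801683 1.44318643]
wrist 7552 ((430.14410400390625, 290.614013671875), (86.89884185791016, 93.34870910644531), 24.97614097595215) [0.03758887 0.04114883 0.04283453]
side 578 ((425.7719421386719, 292.7906799316406), (86.15753936767578, 87.8976821899414), 72.73052215576172) [0.03678893 0.03894841 0.04138541]
```

View pics/wrist2.png

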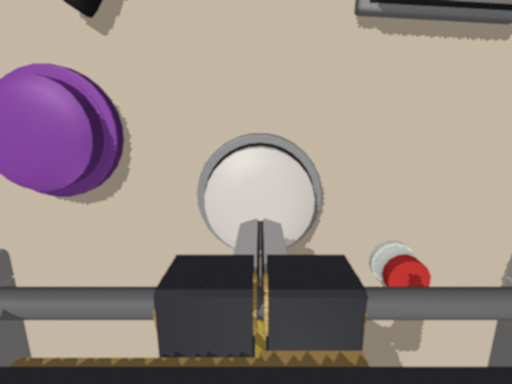

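The wrist view shows the shut fingertips centred over the white dome at (260,200), with the purple look-alike and the jar well clear.

>>> {"op": "jog_arm", "data": {
  "offset": [
    [0, 0, 0.05],
    [0, 0, 0.1],
    [0, 0, 0.15],
    [0, 0, 0.19],
    [0, 0, 0.22],
    [0, 0, 0.235],
    [0, 0, 0.235],
    [0, 0, 0.235],
    [0, 0, 0.235],
    [0, 0, 0.235]
  ],
  "dr": [
    [0, 0, 0],
    [0, 0, 0],
    [0, 0, 0],
    [0, 0, 0],
    [0, 0, 0],
    [0, 0, 0],
    [0, 0, 0],
    [0, 0, 0],
    [0, 0, 0],
    [0, 0, 0]
  ],
  "claw": [-1, -1, -1, -1, -1, -1, -1, -1, -1, -1]
}}

```text
time: 5.2
tcp_pos: [0.4272, 0.2886, 0.0469]
eef_rot: [-3.073, -0.653, -0.001]
force: [-0.6, -0.7, 0.2]
width: 0.007
finger_force: 0.0
```

>>> {"op": "jog_arm", "data": {
  "offset": [
    [0, 0, 0.005],
    [0, 0, 0.01],
    [0, 0, 0.015],
    [0, 0, 0.02],
    [0, 0, 0.025],
    [0, 0, 0.03],
    [0, 0, 0.035],
    [0, 0, 0.04],
    [0, 0, 0.045],
    [0, 0, 0.045]
  ],
  "dr": [
    [0, 0, 0],
    [0, 0, 0],
    [0, 0, 0],
    [0, 0, 0],
    [0, 0, 0],
    [0, 0, 0],
    [0, 0, 0],
    [0, 0, 0],
    [0, 0, 0],
    [0, 0, 0]
  ],
  "claw": [-1, -1, -1, -1, -1, -1, -1, -1, -1, -1]
}}

```text
time: 6.45
tcp_pos: [0.4271, 0.2885, 0.0353]
eef_rot: [3.073, 0.653, -0.0]
force: [-0.2, -0.3, 3.3]
width: 0.004
finger_force: 1.6
```

>>> {"op": "jog_arm", "data": {
  "offset": [
    [0, 0, 0.003],
    [0, 0, 0.006],
    [0, 0, 0.009],
    [0, 0, 0.012],
    [0, 0, 0.014],
    [0, 0, 0.016],
    [0, 0, 0.018],
    [0, 0, 0.018],
    [0, 0, 0.018],
    [0, 0, 0.018]
  ],
  "dr": [
    [0, 0, 0],
    [0, 0, 0],
    [0, 0, 0],
    [0, 0, 0],
    [0, 0, 0],
    [0, 0, 0],
    [0, 0, 0],
    [0, 0, 0],
    [0, 0, 0],
    [0, 0, 0]
  ],
  "claw": [-1, -1, -1, -1, -1, -1, -1, -1, -1, -1]
}}

```text
time: 7.7
tcp_pos: [0.4271, 0.2886, 0.0309]
eef_rot: [3.073, 0.653, 0.0]
force: [-0.4, 0.1, 4.0]
width: 0.008
finger_force: 1.8
```

>>> {"op": "jog_arm", "data": {
  "offset": [
    [0, 0, -0.02],
    [0, 0, -0.06],
    [0, 0, -0.15],
    [0, 0, -0.35],
    [0, 0, -0.55],
    [0, 0, -0.75],
    [0, 0, -0.85],
    [0, 0, -0.85],
    [0, 0, -0.85],
    [0, 0, -0.85]
  ],
  "dr": [
    [0, 0, 0],
    [0, 0, 0],
    [0, 0, 0],
    [0, 0, 0],
    [0, 0, 0],
    [0, 0, 0],
    [0, 0, 0],
    [0, 0, 0],
    [0, 0, 0],
    [0, 0, 0]
  ],
  "claw": [-1, -1, -1, -1, -1, -1, -1, -1, -1, -1]
}}

```text
time: 8.95
tcp_pos: [0.4261, 0.2881, 0.2417]
eef_rot: [3.072, 0.653, -0.005]
force: [-0.4, 0.5, -1.1]
width: 0.004
finger_force: 0.0
```

```bash
cat >> h.py <<'E'
def wrist():
    s=r.sense();im=r.get_image('wrist');T=np.asarray(im['tool_from_camera'])
    Rt=R.from_rotvec(s['eef_rot']).as_matrix()
    im['orientation']=Rt@T[:3,:3];im['position']=Rt@T[:3,3]+s['tcp_pos']
    return s,im,cloud(im)
def tops(P,im,x,y,rad):
    hsv=cv2.cvtColor(im['pixels'],cv2.COLOR_RGB2HSV)
    m=(P[...,2]>.022)&(P[...,2]<.06)&(hsv[...,1]<60)&(np.hypot(P[...,0]-x,P[...,1]-y)<rad)
    q=P[m];rc=cv2.minAreaRect((q[:,:2]*1000).astype(np.float32));print(m.sum(),rc,np.percentile(q[:,2],[10,50,90]).round(4))
E
python3 - <<'E'
from h import *
s,im,P=wrist();print(s['tcp_pos']);tops(P,im,.428,.289,.065)
t=P[(np.hypot(P[...,0]-.35,P[...,1]-.289)<.03)];print('table',np.median(t[:,2]) if len(t) else None)
E
```

```text
[0.42611222 0.28810015 0.24172443]
3942 ((427.205322265625, 289.2738342285156), (93.09951782226562, 92.94510650634766), 20.761655807495117) [0.0275 0.0311 0.0329]
table 0.0006424771874427027
```

The large light's top is down 10 mm, so it is on. Next is the small one.

>>> {"op": "jog_arm", "data": {
  "offset": [
    [0, 0.15, 0],
    [0.01, 0.3, 0],
    [0.02, 0.45, 0],
    [0.02, 0.6, 0],
    [0.03, 0.75, 0],
    [0.03, 0.9, 0],
    [0.04, 1.0, 0],
    [0.04, 1.0, 0],
    [0.04, 1.0, 0],
    [0.04, 1.0, 0]
  ],
  "dr": [
    [0, 0, 0],
    [0, 0, 0],
    [0, 0, 0],
    [0, 0, 0],
    [0, 0, 0],
    [0, 0, 0],
    [0, 0, 0],
    [0, 0, 0],
    [0, 0, 0],
    [0, 0, 0]
  ],
  "claw": [-1, -1, -1, -1, -1, -1, -1, -1, -1, -1]
}}

```text
time: 10.25
tcp_pos: [0.5372, 0.0652, 0.2433]
eef_rot: [-3.072, -0.655, 0.001]
force: [-0.7, 0.8, 0.1]
width: 0.004
finger_force: 0.0
```

>>> {"op": "jog_arm", "data": {
  "offset": [
    [0, 0.15, 0],
    [0.01, 0.3, 0],
    [0.02, 0.45, 0],
    [0.02, 0.6, 0],
    [0.03, 0.75, 0],
    [0.03, 0.9, 0],
    [0.04, 1.0, 0],
    [0.04, 1.0, 0],
    [0.04, 1.0, 0],
    [0.04, 1.0, 0]
  ],
  "dr": [
    [0, 0, 0],
    [0, 0, 0],
    [0, 0, 0],
    [0, 0, 0],
    [0, 0, 0],
    [0, 0, 0],
    [0, 0, 0],
    [0, 0, 0],
    [0, 0, 0],
    [0, 0, 0]
  ],
  "claw": [-1, -1, -1, -1, -1, -1, -1, -1, -1, -1]
}}

```text
time: 11.5
tcp_pos: [0.6482, -0.1585, 0.2439]
eef_rot: [-3.072, -0.655, -0.0]
force: [0.0, -0.0, -0.2]
width: 0.005
finger_force: 0.0
```

```bash
python3 - <<'E'
from h import *
s,im,P=wrist();print(s['tcp_pos'],s['eef_rot']);tops(P,im,.667,-.196,.045)
cv2.imwrite('pics/w3.png',im['pixels'][...,::-1])
E
```

```text
[ 0.64818697 -0.15849882  0.24387145] [-3.07214608e+00 -6.55346026e-01 -1.90215409e-04]
1328 ((666.9378662109375, -197.7075958251953), (52.88310241699219, 52.28297424316406), 69.2222900390625) [0.0322 0.0361 0.0379]
```

View pics/w3.png

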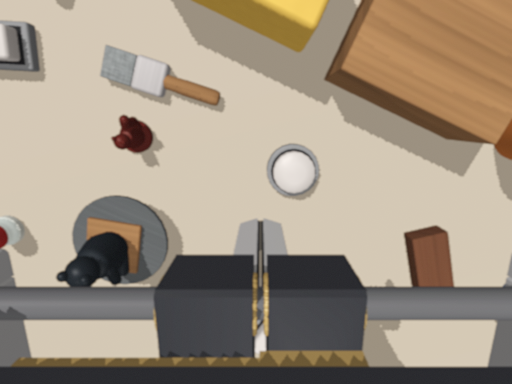

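The wrist view shows the small white dome at (293,172), with the square-base bear and the squirrel well to the left of the path.

>>> {"op": "jog_arm", "data": {
  "offset": [
    [0.005, 0.1, 0],
    [0.005, 0.17, 0],
    [0.005, 0.17, 0.15],
    [0.005, 0.17, 0.3],
    [0.005, 0.17, 0.45],
    [0.005, 0.17, 0.6],
    [0.005, 0.17, 0.7],
    [0.005, 0.17, 0.76],
    [0.005, 0.17, 0.79],
    [0.005, 0.17, 0.79]
  ],
  "dr": [
    [0, 0, 0],
    [0, 0, 0],
    [0, 0, 0],
    [0, 0, 0],
    [0, 0, 0],
    [0, 0, 0],
    [0, 0, 0],
    [0, 0, 0],
    [0, 0, 0],
    [0, 0, 0]
  ],
  "claw": [-1, -1, -1, -1, -1, -1, -1, -1, -1, -1]
}}

```text
time: 12.8
tcp_pos: [0.6673, -0.1985, 0.0462]
eef_rot: [3.073, 0.653, 0.0]
force: [-0.0, 0.6, -0.4]
width: 0.005
finger_force: 0.0
```

```bash
python3 - <<'E'
from h import *
s,im,P=wrist();print(s['tcp_pos'],s['force']);tops(P,im,.667,-.196,.045)
E
```

```text
[ 0.66731445 -0.19850509  0.04617458] [-0.03761018  0.61023329 -0.41711264]
3249 ((670.3928833007812, -196.49362182617188), (45.661502838134766, 52.906063079833984), 23.8610897064209) [0.0318 0.0356 0.0379]
```

>>> {"op": "jog_arm", "data": {
  "offset": [
    [0, 0, 0.015],
    [0, 0, 0.03],
    [0, 0, 0.035],
    [0, 0, 0.04],
    [0, 0, 0.045],
    [0, 0, 0.05],
    [0, 0, 0.055],
    [0, 0, 0.06],
    [0, 0, 0.065],
    [0, 0, 0.065]
  ],
  "dr": [
    [0, 0, 0],
    [0, 0, 0],
    [0, 0, 0],
    [0, 0, 0],
    [0, 0, 0],
    [0, 0, 0],
    [0, 0, 0],
    [0, 0, 0],
    [0, 0, 0],
    [0, 0, 0]
  ],
  "claw": [-1, -1, -1, -1, -1, -1, -1, -1, -1, -1]
}}

```text
time: 14.1
tcp_pos: [0.667, -0.1984, 0.0295]
eef_rot: [-3.073, -0.653, 0.0]
force: [-1.3, 1.6, 3.3]
width: 0.005
finger_force: 1.6
```

Down to about 0.0258 (3.5 mm more).

>>> {"op": "jog_arm", "data": {
  "offset": [
    [0, 0, 0.003],
    [0, 0, 0.006],
    [0, 0, 0.008],
    [0, 0, 0.01],
    [0, 0, 0.012],
    [0, 0, 0.014],
    [0, 0, 0.015],
    [0, 0, 0.015],
    [0, 0, 0.015],
    [0, 0, 0.015]
  ],
  "dr": [
    [0, 0, 0],
    [0, 0, 0],
    [0, 0, 0],
    [0, 0, 0],
    [0, 0, 0],
    [0, 0, 0],
    [0, 0, 0],
    [0, 0, 0],
    [0, 0, 0],
    [0, 0, 0]
  ],
  "claw": [-1, -1, -1, -1, -1, -1, -1, -1, -1, -1]
}}

```text
time: 15.35
tcp_pos: [0.667, -0.1984, 0.026]
eef_rot: [3.073, 0.653, -0.0]
force: [-1.3, 1.1, 3.9]
width: 0.007
finger_force: 1.8
```

>>> {"op": "jog_arm", "data": {
  "offset": [
    [0, 0, -0.02],
    [0, 0, -0.06],
    [0, 0, -0.15],
    [0, 0, -0.35],
    [0, 0, -0.55],
    [0, 0, -0.75],
    [0, 0, -0.85],
    [0, 0, -0.85],
    [0, 0, -0.85],
    [0, 0, -0.85]
  ],
  "dr": [
    [0, 0, 0],
    [0, 0, 0],
    [0, 0, 0],
    [0, 0, 0],
    [0, 0, 0],
    [0, 0, 0],
    [0, 0, 0],
    [0, 0, 0],
    [0, 0, 0],
    [0, 0, 0]
  ],
  "claw": [-1, -1, -1, -1, -1, -1, -1, -1, -1, -1]
}}

```text
time: 16.6
tcp_pos: [0.6662, -0.1981, 0.2363]
eef_rot: [-3.071, -0.653, 0.005]
force: [0.4, -0.6, -0.8]
width: 0.005
finger_force: 0.0
```

```bash
python3 - <<'E'
from h import *
s,im,P=wrist();print(s['tcp_pos'],s['force']);tops(P,im,.667,-.196,.045)
E
```

```text
[ 0.6662431  -0.19808509  0.23632388] [ 0.40001031 -0.55948202 -0.83780585]
1205 ((666.8630981445312, -198.13720703125), (51.789031982421875, 51.204158782958984), 23.47817039489746) [0.0232 0.0262 0.0279]
```

The small light is down 10 mm, so it is on. Next is the oblong one.

>>> {"op": "jog_arm", "data": {
  "offset": [
    [0.06, -0.15, 0],
    [0.12, -0.3, 0],
    [0.18, -0.45, 0],
    [0.24, -0.6, 0],
    [0.31, -0.79, 0],
    [0.31, -0.79, 0],
    [0.31, -0.79, 0],
    [0.31, -0.79, 0],
    [0.31, -0.79, 0],
    [0.31, -0.79, 0]
  ],
  "dr": [
    [0, 0, 0],
    [0, 0, 0],
    [0, 0, 0],
    [0, 0, 0],
    [0, 0, 0],
    [0, 0, 0],
    [0, 0, 0],
    [0, 0, 0],
    [0, 0, 0],
    [0, 0, 0]
  ],
  "claw": [-1, -1, -1, -1, -1, -1, -1, -1, -1, -1]
}}

```text
time: 17.9
tcp_pos: [0.6576, 0.0127, 0.2384]
eef_rot: [3.073, 0.651, -0.0]
force: [-0.3, 0.1, 0.7]
width: 0.001
finger_force: 0.0
```

>>> {"op": "jog_arm", "data": {
  "offset": [
    [0.06, -0.15, 0],
    [0.12, -0.3, 0],
    [0.18, -0.45, 0],
    [0.24, -0.6, 0],
    [0.31, -0.79, 0],
    [0.31, -0.79, 0],
    [0.31, -0.79, 0],
    [0.31, -0.79, 0],
    [0.31, -0.79, 0],
    [0.31, -0.79, 0]
  ],
  "dr": [
    [0, 0, 0],
    [0, 0, 0],
    [0, 0, 0],
    [0, 0, 0],
    [0, 0, 0],
    [0, 0, 0],
    [0, 0, 0],
    [0, 0, 0],
    [0, 0, 0],
    [0, 0, 0]
  ],
  "claw": [-1, -1, -1, -1, -1, -1, -1, -1, -1, -1]
}}

```text
time: 19.15
tcp_pos: [0.6483, 0.2246, 0.2385]
eef_rot: [3.073, 0.651, 0.0]
force: [-0.4, -0.5, 0.4]
width: 0.004
finger_force: 0.0
```

```bash
python3 - <<'E'
from h import *
s,im,P=wrist();print(s['tcp_pos'],s['eef_rot']);tops(P,im,.649,.2275,.07)
for d in (.09,.12):
    m=(P[...,2]>.1)&(P[...,2]<.2)&(np.hypot(P[...,0]-.649,P[...,1]-.2275)<d)&(P[...,0]>.68);print(d,m.sum(),P[m].max(0) if m.any() else '')
cv2.imwrite('pics/w4.png',im['pixels'][...,::-1])
E
```

```text
[0.6482503  0.22461391 0.23854993] [3.07323294e+00 6.51102711e-01 1.81184372e-04]
2672 ((650.44970703125, 227.17478942871094), (38.291133880615234, 112.00154113769531), 21.019515991210938) [0.0375 0.0393 0.0404]
0.09 0 
0.12 0
```

View pics/w4.png

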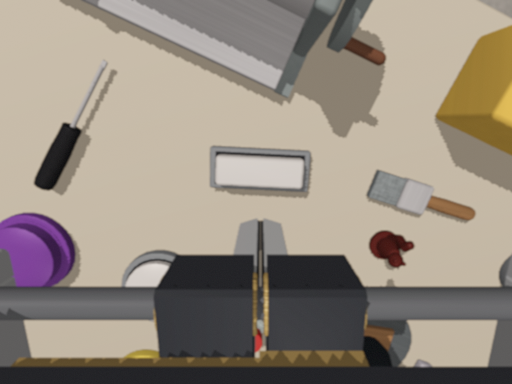

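The oblong top is at (260,172) in the wrist view, with nothing tall nearby.

>>> {"op": "jog_arm", "data": {
  "offset": [
    [0.01, -0.01, 0.1],
    [0.01, -0.01, 0.2],
    [0.01, -0.01, 0.3],
    [0.01, -0.01, 0.4],
    [0.01, -0.01, 0.5],
    [0.01, -0.01, 0.6],
    [0.01, -0.01, 0.7],
    [0.01, -0.01, 0.75],
    [0.01, -0.01, 0.77],
    [0.01, -0.01, 0.77]
  ],
  "dr": [
    [0, 0, 0],
    [0, 0, 0],
    [0, 0, 0],
    [0, 0, 0],
    [0, 0, 0],
    [0, 0, 0],
    [0, 0, 0],
    [0, 0, 0],
    [0, 0, 0],
    [0, 0, 0]
  ],
  "claw": [-1, -1, -1, -1, -1, -1, -1, -1, -1, -1]
}}

```text
time: 20.45
tcp_pos: [0.6497, 0.2288, 0.0464]
eef_rot: [3.073, 0.653, 0.001]
force: [0.1, -0.4, 0.8]
width: 0.005
finger_force: 0.0
```

>>> {"op": "jog_arm", "data": {
  "offset": [
    [0, 0, 0.01],
    [0, 0, 0.02],
    [0, 0, 0.025],
    [0, 0, 0.03],
    [0, 0, 0.035],
    [0, 0, 0.04],
    [0, 0, 0.045],
    [0, 0, 0.05],
    [0, 0, 0.055],
    [0, 0, 0.055]
  ],
  "dr": [
    [0, 0, 0],
    [0, 0, 0],
    [0, 0, 0],
    [0, 0, 0],
    [0, 0, 0],
    [0, 0, 0],
    [0, 0, 0],
    [0, 0, 0],
    [0, 0, 0],
    [0, 0, 0]
  ],
  "claw": [-1, -1, -1, -1, -1, -1, -1, -1, -1, -1]
}}

```text
time: 21.7
tcp_pos: [0.6494, 0.2288, 0.032]
eef_rot: [3.073, 0.653, 0.0]
force: [-1.1, 1.0, 3.5]
width: 0.003
finger_force: 1.6
```

Target 0.028 (4 mm more).

>>> {"op": "jog_arm", "data": {
  "offset": [
    [0, 0, 0.003],
    [0, 0, 0.006],
    [0, 0, 0.008],
    [0, 0, 0.01],
    [0, 0, 0.012],
    [0, 0, 0.014],
    [0, 0, 0.016],
    [0, 0, 0.016],
    [0, 0, 0.016],
    [0, 0, 0.016]
  ],
  "dr": [
    [0, 0, 0],
    [0, 0, 0],
    [0, 0, 0],
    [0, 0, 0],
    [0, 0, 0],
    [0, 0, 0],
    [0, 0, 0],
    [0, 0, 0],
    [0, 0, 0],
    [0, 0, 0]
  ],
  "claw": [-1, -1, -1, -1, -1, -1, -1, -1, -1, -1]
}}

```text
time: 22.95
tcp_pos: [0.6494, 0.2288, 0.0282]
eef_rot: [3.073, 0.653, 0.0]
force: [-0.7, 0.2, 3.4]
width: 0.001
finger_force: 1.6
```

>>> {"op": "jog_arm", "data": {
  "offset": [
    [0, 0, -0.02],
    [0, 0, -0.06],
    [0, 0, -0.15],
    [0, 0, -0.35],
    [0, 0, -0.55],
    [0, 0, -0.75],
    [0, 0, -0.85],
    [0, 0, -0.85],
    [0, 0, -0.85],
    [0, 0, -0.85]
  ],
  "dr": [
    [0, 0, 0],
    [0, 0, 0],
    [0, 0, 0],
    [0, 0, 0],
    [0, 0, 0],
    [0, 0, 0],
    [0, 0, 0],
    [0, 0, 0],
    [0, 0, 0],
    [0, 0, 0]
  ],
  "claw": [-1, -1, -1, -1, -1, -1, -1, -1, -1, -1]
}}

```text
time: 24.2
tcp_pos: [0.6484, 0.2285, 0.2385]
eef_rot: [3.073, 0.653, -0.006]
force: [0.6, 0.1, 0.7]
width: 0.009
finger_force: 0.0
```

```bash
python3 - <<'E'
from h import *
s,im,P=wrist();print(s['tcp_pos'],s['force']);tops(P,im,.649,.2275,.07)
im=r.get_image('side');P=cloud(im)
for x,y,d in((.427,.29,.065),(.667,-.198,.045),(.65,.227,.07),(.424,-.284,.05)): tops(P,im,x,y,d)
E
```

```text
[0.64836006 0.22852633 0.23850289] [0.59724643 0.1091044  0.68671489]
2474 ((650.5043334960938, 227.179931640625), (38.275447845458984, 111.65983581542969), 21.057546615600586) [0.0279 0.0294 0.0305]
735 ((426.2381896972656, 291.03570556640625), (91.0163803100586, 94.27682495117188), 31.864072799682617) [0.0245 0.0282 0.031 ]
56 ((663.0736694335938, -197.14645385742188), (39.44865036010742, 42.11019515991211), 11.895879745483398) [0.0224 0.0242 0.0266]
320 ((646.9986572265625, 229.6102294921875), (39.00450134277344, 112.52581787109375), 20.850149154663086) [0.0242 0.0265 0.0285]
231 ((420.9058532714844, -284.032958984375), (68.36612701416016, 65.44525146484375), 78.03931427001953) [0.0261 0.0352 0.0384]
```

All three tops are about 10 mm down, the square is untouched, and the robot is clear of everything.

```bash
python3 -c "
from rig import r
print(r.sign_off())"
```

```text
the job is handed in; nothing more can be done
None
```

I pressed the large round, small round and oblong lights on in that order, each top measuring about 10 mm down. The square light stayed off, the lights did not shift, and I handed the job in at about 24 s; the hand-in returned no verdict.

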